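# Open a stock cupboard past its safety catch

## Robot

A 6-joint arm with a two-finger parallel gripper is mounted at the origin on a cart in front of the work surface, level with it; the furniture and walls round the work are solid. World frame = base frame: x ahead of the robot, y to its left, z up, the work surface at z = 0. Lengths are in m, angles in rad, forces in N, time in s.
With the tool pointing down it reaches from about 0.35 to 0.725 m from the base axis. Payload 6 kg.
Tool frame: the origin (TCP) lies midway between the tips of the shut fingers; the grasp point (between the pads) lies 19 mm behind it (r.hold_point_z is the distance from the TCP to the grasp point, in m); z points along the fingers, y is the line along which they close (so a half turn about z gives the same grasp; the last joint's range is limited). The gripper opens to 85 mm and grips with 20 to 120 N. Pads are 22 mm wide; open, the fingers measure 114 mm over their backs; the gripper's body (76 mm by 85 mm) begins 54 mm behind the grasp point. The pads swing forward as they close: fully open they stand 13 mm farther back than shut.
Start: joints at [1.658, 0.04, 0.085, 0, -1.615, -0.334], TCP at [0.147, 0.582, 0.231] pointing down, gripper open.
Joint ranges: [-2.56, 2.56], [-1.29, 2.01], [-1.08, 1.49], [-3.29, 1.98], [-2.81, -0.18], [-2.99, 2.99]. Speed limits (rad/s): [2.57, 2.57, 3.01, 3.14, 3.14, 3.14].

## Interface

Orientations are given as [roll, pitch, yaw] about the fixed x, y, z axes, in that order (R = Rz(yaw) Ry(pitch) Rx(roll)).
In Python, from station import r, viewer gives the robot as it stands.
- The arm moves only by the tool arm_command, never from a script. Its arguments are lists of equal length, an entry for each row: "slide": the shift along the tool's x, y, z each as a share of 500 mm, from -1 to 1, a list of three; "delta_rot": the turn, a rotation vector about the tool's x, y, z each as a share of 180 degrees, from -1 to 1, a list of three; "gripper": the closure, from -1 (fully open) to 1 (shut). A call has 1 to 5 rows; each row is the pose to reach, as a shift and turn from the pose commanded when the call began, along the tool's axes at that moment, turning the shorter way round; what a row does not reach only later rows make up. A row lasts 1/10 s, in which the tool goes at most 50 mm and 8.59 degrees, less where a joint would pass 70% of its speed; a pose out of reach is approached as far as the arm can. A call with a number of a shift or a turn outside -1 to 1 is refused whole. A call with a gripper value outside its range is refused whole. The fingers move at their own pace and stop on an object; the grip force is fixed at half the most. Time passes only in rows, so rows that repeat a pose let the fingers close. It gives the time, the measured TCP pose, the force, the opening and the grip force at its end, in the units of the state.
- r.get_state(): the state, without advancing time (a new reading comes with each control period).
- viewer.capture(name): name is "side" or "top"; returns a dict with "color" (480x640x3 uint8, blue, green, red), "fov_y" (degrees; the focal length in pixels is half the picture's height over the tangent of half this angle, whatever the lens; pixels are square), "cx", "cy" (the principal point, pixels), "xyz" and "attitude" of the camera in the world. Camera axes: x right, y down, z forward; pixel columns grow to the right and rows downward; lengths in m; the calibration is good to about 2 mm. A picture is of the moment at which its call begins. There is no depth.
- r.job_done(): hands the job in; it is judged then, once.
The state is a dict: "clock": time; "qpos": joint angles; "joint_vel": joint speeds; "joint_torque": joint torques, N m; "position": TCP position; "orientation": TCP orientation; "wrist_force": force on the tool from outside, world axes, zero at the start; "torque": the same for the moment, N m; "gripper_width": finger opening in m; "grasp_force": force on a finger pad.
Only numpy, scipy, OpenCV 4.12 (cv2) and the standard library are available. Lean on these libraries where they do the work, as an engineer would, in place of code of your own. Each camera call takes 0.05 s, during which the arm holds its last target. There are 200 camera calls.

## Task

The stock cupboard on the worktop has a safety catch behind each door, which lets the door stand only slightly ajar. Reach down through the gap behind the blue door, press the red catch tab towards the door and, while it is pressed, swing the blue door wide open (60 degrees or more), then let go and leave it standing open. Leave the grey door on its catch and do not disturb the black mug standing to its right and the small jar with the yellow lid in front of it.

Things in the scene. Friction and masses are not known exactly. Their poses are not given: they have to be found in the camera images.
- cupboard: Fixed white cupboard, 320 mm wide, 150 mm deep, 170 mm high, blue door on the right, grey door on the left. Origin: centre of its underside; x axis points away from its front, z up. Its roof is level with the doors' tops but begins 65 mm behind the front, so there is an open gap behind the doors, at least 50 mm free behind a catch tab.
- blue_door (a joint): Angle of the blue door, rad: 0 shut, grows as it opens towards the robot, counterclockwise from above, up to 1.7. Starts ajar; stopped at about 0.2 unless its catch is pressed. Light friction (under 1 N at the grip); stays where it is left. Panel 12 mm thick, 154 mm wide, top edge 170 mm above the worktop. A small knob sits low on its front, 45 mm up.
- blue_catch (a joint): Red catch lever on the blue door's back, rad: 0 free, 0.19 fully pressed, lets the door go above 0.1, springs back. Upright tab 30 mm wide, 4 mm thick, top 4 mm below the door's top, its back 20 mm behind the door's back. Pushed 11 mm towards the door (4 N) it is fully pressed; pinching door and tab from above keeps it so. Fingers may reach 50 mm below the door's top.
- blue_grip (a point): Point on the blue door to pinch at: level with its top edge (170 mm up), at the middle of the catch tab's width, halfway between the door's front and the back of the free tab (16 mm from each, 4 mm behind the door's back). Moves with the door. x axis: square to the door, from front to inside; y: along the door to its free edge; z up. 112 mm along the door from the hinge.
- blue_hinge (a point): Vertical hinge axis of the blue door, at the height of the door's top edge, at the cupboard's right front edge, in the plane of the door's back; fixed to the cupboard. Its x axis points into the cupboard, square to its front.
- grey_door (a joint): Angle of the grey (left) door, mirror image of the blue one, rad: 0 shut, grows as it opens towards the robot; starts ajar, its own catch stops it at about 0.2. To be left on its catch.
- tea_mug: Black mug, 82 mm across, 107 mm high, handle at the side; stands loose to the right of the doors. Origin at the centre of its underside. Bystander.
- hook_jar: Small glass jar with a yellow lid, 42 mm across, 96 mm high; stands loose in front of the left part of the cupboard. Origin at the centre of its underside. Bystander.

How it is judged:
By the outcome, as a careful person would: the job done as asked, in the order asked, and still so for the second after the job is handed in, with the robot touching nothing.
It also fails if it takes over 32 s, if anything falls off the work surface, if the arm or the gripper's body presses on something with over 40 N, if the wrist force passes 120 N, or if a joint passes its speed limit or range.

## Working session

There is one attempt and no reset: what is moved stays moved. The work goes in short steps, Python scripts to look and compute and a tool call to move; the robot and the scene stay as the last step left them, time stands still between calls to the robot, and variables do not carry over. Pictures are saved under pics/ and viewed, at most 10 in all, crops included, and the job is handed in when it is done.

Besides the shell and the picture viewer there is one more tool, called after "Call:" by a JSON object that holds its "name" and its "arguments", one argument or row to a line. arm_command: Moves the arm, as the interface text tells. Its arguments: {"type":"object","properties":{"slide":{"type":"array"},"delta_rot":{"type":"array"},"gripper":{"type":"array"}},"required":["slide","delta_rot","gripper"]}

```bash
mkdir -p pics; ls; cat > h.py <<'E'
import numpy as np, cv2
from scipy.spatial.transform import Rotation as R
E
python3 - <<'E'
from station import r, viewer
import cv2,pickle
for n in("side","top"):
    c=viewer.capture(n); cv2.imwrite(f"pics/{n}0.png",c["color"]); pickle.dump(c,open(n+"0.pkl","wb"))
    print(n,{k:v for k,v in c.items() if k!="color"})
print(r.get_state(), r.hold_point_z)
E
```

```text
pics
side {'fov_y': 53.50457201990633, 'cx': 315.97907113667253, 'cy': 236.58021159751848, 'xyz': array([0.39587248, 0.72105439, 0.91193335]), 'attitude': array([-2.52424191,  0.01420848, -2.93210861])}
top {'fov_y': 46.862820503718986, 'cx': 318.3233810317897, 'cy': 238.2167264920327, 'xyz': array([0.40394551, 0.19217115, 1.53146932]), 'attitude': array([-3.05491948, -0.00519939, -1.57856512])}
{'clock': 0.1, 'qpos': array([ 1.65768268e+00,  4.07870732e-02,  8.38963464e-02, -4.06465979e-04,
       -1.61546906e+00, -3.33686321e-01]), 'joint_vel': array([ 2.28105325e-03, -2.30153135e-03,  6.48238590e-04,  8.81355886e-06,
        3.17609021e-04, -1.48998608e-03]), 'joint_torque': array([-4.17588948e-03, -3.69346154e+01,  3.48283517e+01,  6.95185035e+00,
       -4.54858731e-03, -3.26551564e-06]), 'position': array([0.14644577, 0.58155709, 0.23035116]), 'orientation': array([ 3.13998243e+00, -1.28385708e-04, -2.46782028e-01]), 'wrist_force': array([-0.78053314, -0.50025536,  0.13797083]), 'torque': array([-0.00892519,  0.04218551, -0.04870143]), 'grasp_force': 0.0, 'gripper_width': 0.08532348464036119} 0.0187
```

View pics/side0.png

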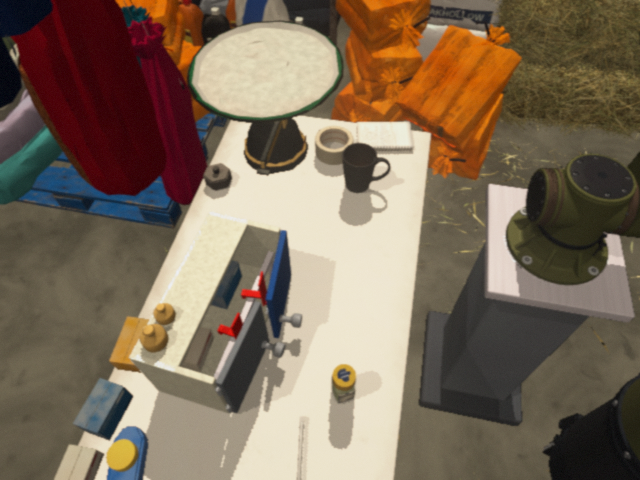

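View pics/top0.png

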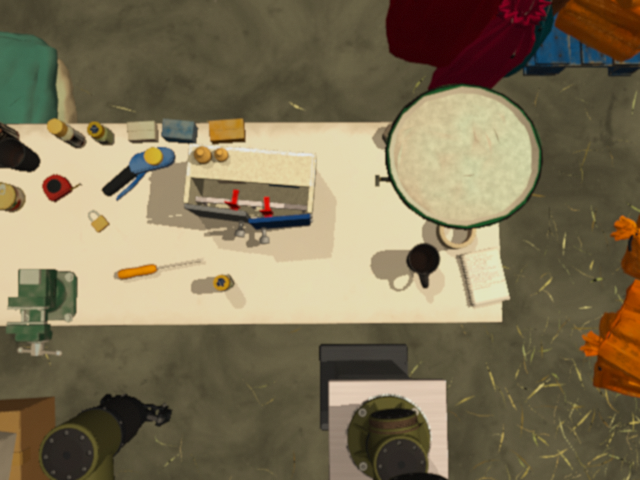

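Side view: blue door's top edge about (285,235)-(268,335), blue door's tab about (262,283), mug at (360,165), jar at (344,380). In the top view the doors are around (250,215), the jar at (222,283), the mug at (423,258), and a round tray on a stand at (463,157). Next, enlarged crops.

```bash
python3 - <<'E'
import cv2
a=cv2.imread("pics/side0.png");b=cv2.imread("pics/top0.png")
cv2.imwrite("pics/sc.png",cv2.resize(a[210:360,200:320],None,fx=4,fy=4,interpolation=cv2.INTER_CUBIC))
cv2.imwrite("pics/tc.png",cv2.resize(b[140:250,175:335],None,fx=5,fy=5,interpolation=cv2.INTER_CUBIC))
E
```

```text
(no output)
```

View pics/sc.png

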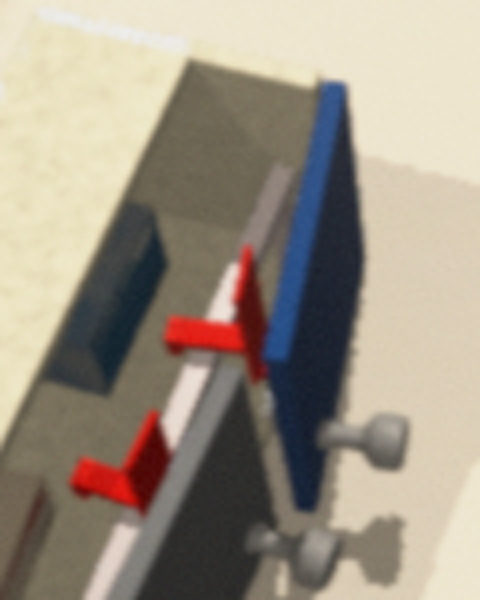

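View pics/tc.png

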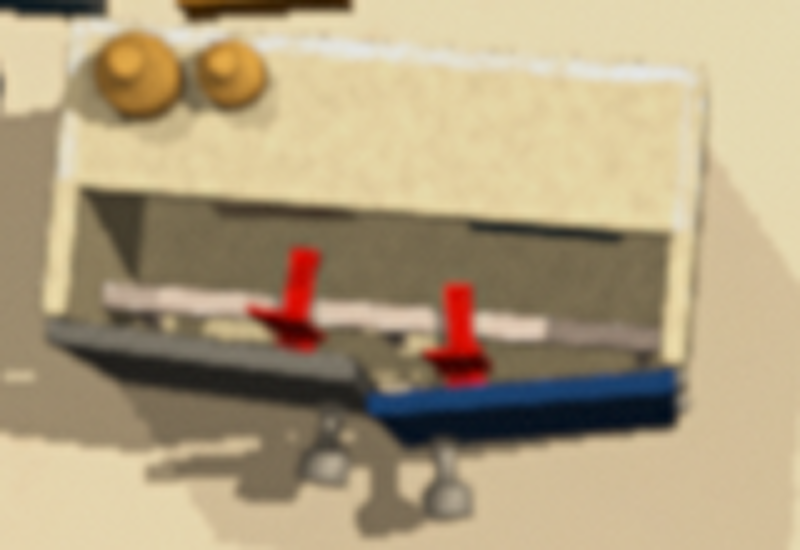

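```bash
cat > h.py <<'E'
import numpy as np, cv2, pickle
from scipy.spatial.transform import Rotation as R
def ray(c,u,v):
    f=240/np.tan(np.radians(c["fov_y"]/2))
    return R.from_euler("xyz",c["attitude"]).apply([(u-c["cx"])/f,(v-c["cy"])/f,1])
def onz(c,u,v,z):
    d=ray(c,u,v); return c["xyz"]+d*(z-c["xyz"][2])/d[2]
def tri(c1,p1,c2,p2):
    d1,d2=ray(c1,*p1),ray(c2,*p2)
    s=np.linalg.lstsq(np.c_[d1,-d2],c2["xyz"]-c1["xyz"],rcond=None)[0]
    a,b=c1["xyz"]+s[0]*d1,c2["xyz"]+s[1]*d2
    return (a+b)/2,np.linalg.norm(a-b)
S,T=[pickle.load(open(n+"0.pkl","rb")) for n in("side","top")]
sc=lambda u,v:((u+.5)/4-.5+200,(v+.5)/4-.5+210)
tc=lambda u,v:((u+.5)/5-.5+175,(v+.5)/5-.5+140)
E
python3 - <<'E'
from h import *
np.set_printoptions(precision=4,suppress=True)
for n,p in dict(bHb=(680,370),bFb=(368,397),bFf=(372,415),bHf=(678,397),roofBL=(78,20),roofBR=(703,75),frR=(686,368),frL=(42,318),gF=(362,375),tabL=(428,352),tabR=(490,360)).items(): print("top",n,onz(T,*tc(*p),.17)[:2])
for n,p in dict(bHb=(322,83),bHf=(346,85),bFb=(263,358),bFf=(288,360),tabR=(247,247),tabL=(260,380)).items(): print("side",n,onz(S,*sc(*p),.17 if n[0]=='b' else .166)[:2])
print("jar",onz(T,222,282,.096),onz(S,344,376,.096))
print("mug",onz(T,423,257,.107),onz(S,360,152,.107),"handle",onz(T,425,284,.06),onz(S,388,170,.06))
print("disc",tri(S,(266,70),T,(463,157)), "rim", tri(S,(190,70),T,(420,90)))
for p in((386,157),(463,228),(400,205)): print(onz(T,*p,.35)[:2])
for p in((266,119),(200,98)): print(onz(S,*p,.3)[:2])
E
```

```text
top bHb [0.5835 0.2028]
top bFb [0.5712 0.3573]
top bFf [0.5622 0.3553]
top bHf [0.5701 0.2039]
top roofBL [0.7621 0.5029]
top roofBR [0.7321 0.1904]
top frR [0.5845 0.1999]
top frL [0.6117 0.5189]
top gF [0.5822 0.3603]
top tabL [0.5934 0.3276]
top tabR [0.5892 0.2969]
side bHb [0.5867 0.2073]
side bHf [0.575  0.2062]
side bFb [0.5747 0.3569]
side bFf [0.5637 0.3557]
side tabR [0.5981 0.3014]
side tabL [0.574  0.3657]
jar [0.417  0.4333 0.096 ] [0.4181 0.438  0.096 ]
mug [ 0.4771 -0.0856  0.107 ] [ 0.4748 -0.0965  0.107 ] handle [ 0.4079 -0.0983  0.06  ] [ 0.4032 -0.0968  0.06  ]
disc (array([ 0.7041, -0.1546,  0.2604]), np.float64(0.0034500795969953403)) rim (array([ 0.8377, -0.0481,  0.3179]), np.float64(0.010557950178477183))
[0.6824 0.037 ]
[ 0.5263 -0.1257]
[0.5771 0.0087]
[0.646  0.0467]
[0.7925 0.0117]
```

```bash
cat >> h.py <<'E'
H=np.array([.5855,.204]); A0=np.pi/2-.085   # hinge, direction of shut door
def grip(th,off=0,along=.112):
    """xy of pinch point and tool yaw at door angle th; off: extra along inward normal"""
    a=A0+th; e=np.array([np.cos(a),np.sin(a)]); n=np.array([e[1],-e[0]])
    return H+along*e+(.004+off)*n, a-np.pi  # tool y = inward normal
def plan(xyz,yaw,s=None):
    from station import r
    s=s or r.get_state(); M=R.from_euler("xyz",s["orientation"])
    sl=M.inv().apply(np.array(xyz)-s["position"])/.5
    dr=(M.inv()*R.from_euler("xyz",[np.pi,0,yaw])).as_rotvec()/np.pi
    print("slide",sl.round(4),"rot",dr.round(4))
E
python3 - <<'E'
from h import *
p,y=grip(.165); print(p,y); plan([*p,.25],y)
E
```

```text
[0.58053676 0.31596145] -1.4907963267948965
slide [ 0.9716  0.3031 -0.0387] rot [ 0.0004 -0.0004  0.396 ]
```

Call:
{"name": "arm_command", "arguments": {
  "slide": [
    [0.97,0.303,-0.04],
    [0.97,0.303,-0.04],
    [0.97,0.303,-0.04],
    [0.97,0.303,-0.04],
    [0.97,0.303,-0.04]
  ],
  "delta_rot": [
    [0,0,0.396],
    [0,0,0.396],
    [0,0,0.396],
    [0,0,0.396],
    [0,0,0.396]
  ],
  "gripper": [-1,-1,-1,-1,-1]
}}

```text
clock: 0.6
position: [0.3608, 0.4499, 0.2409]
orientation: [3.141, -0.0, -1.003]
wrist_force: [0.3, -0.2, -0.1]
gripper_width: 0.0854
grasp_force: 0.0
```

```bash
python3 - <<'E'
from h import *
p,y=grip(.165); plan([*p,.25],y)
E
```

```text
slide [ 0.4623 -0.2261 -0.0182] rot [ 1.000e-04 -1.000e-04  1.554e-01]
```

Call:
{"name": "arm_command", "arguments": {
  "slide": [
    [0.46,-0.226,-0.018],
    [0.46,-0.226,-0.018],
    [0.46,-0.226,-0.018],
    [0.46,-0.226,-0.018],
    [0.46,-0.226,-0.018]
  ],
  "delta_rot": [
    [0,0,0.155],
    [0,0,0.155],
    [0,0,0.155],
    [0,0,0.155],
    [0,0,0.155]
  ],
  "gripper": [-1,-1,-1,-1,-1]
}}

```text
clock: 1.1
position: [0.5753, 0.3215, 0.2495]
orientation: [3.141, -0.0, -1.485]
wrist_force: [0.3, 0.7, 1.1]
gripper_width: 0.0855
grasp_force: 0.0
```

Call:
{"name": "arm_command", "arguments": {
  "slide": [
    [0,0,0],
    [0,0,0]
  ],
  "delta_rot": [
    [0,0,0],
    [0,0,0]
  ],
  "gripper": [-1,-1]
}}

```text
clock: 1.3
position: [0.5746, 0.3218, 0.2485]
orientation: [3.14, -0.001, -1.486]
wrist_force: [0.8, 0.9, 0.6]
gripper_width: 0.0854
grasp_force: 0.0
```

```bash
python3 - <<'E'
from h import *
from station import viewer
p,y=grip(.165); plan([*p,.25],y)
a=viewer.capture("side")["color"];b=viewer.capture("top")["color"]
a=cv2.resize(a[170:370,180:360],None,fx=3,fy=3);b=cv2.resize(b[140:260,175:295],None,fx=5,fy=5)[:600]
cv2.imwrite("pics/h1.png",cv2.resize(np.hstack([a,cv2.resize(b,(600,600))]),(800,421)))
E
```

```text
slide [ 0.0125 -0.0108 -0.003 ] rot [ 0.0006 -0.0004  0.0015]
```

View pics/h1.png

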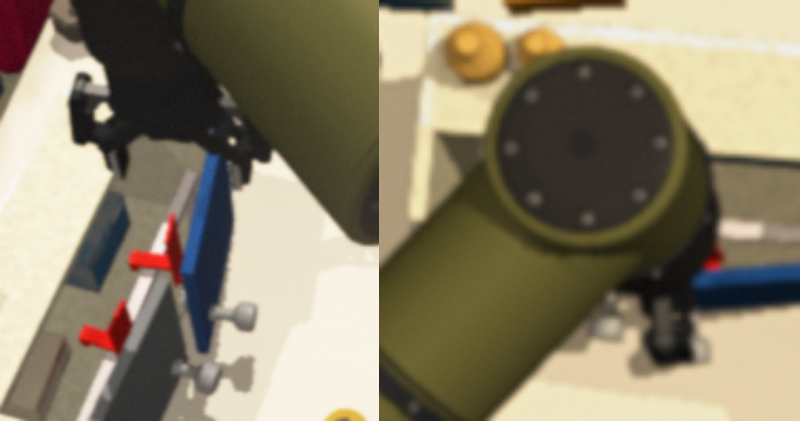

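The side view shows the open fingers straddling the door and tab, with tips at about (115,165) and (243,165). I'm centring and then descending.

Call:
{"name": "arm_command", "arguments": {
  "slide": [
    [0.0125,-0.006,0],
    [0.0125,-0.006,0.07],
    [0.0125,-0.006,0.14],
    [0.0125,-0.006,0.19],
    [0.0125,-0.006,0.237]
  ],
  "delta_rot": [
    [0,0,0],
    [0,0,0],
    [0,0,0],
    [0,0,0],
    [0,0,0]
  ],
  "gripper": [-1,-1,-1,-1,-1]
}}

```text
clock: 1.9
position: [0.5764, 0.3173, 0.1303]
orientation: [3.141, -0.0, -1.482]
wrist_force: [0.6, 0.2, -0.1]
gripper_width: 0.0851
grasp_force: 0.0
```

Call:
{"name": "arm_command", "arguments": {
  "slide": [
    [0,0,0],
    [0,0,0]
  ],
  "delta_rot": [
    [0,0,0],
    [0,0,0]
  ],
  "gripper": [-1,-1]
}}

```text
clock: 2.1
position: [0.5772, 0.3172, 0.1324]
orientation: [-3.141, -0.0, -1.483]
wrist_force: [0.4, -0.3, 1.7]
gripper_width: 0.0856
grasp_force: 0.0
```

```bash
python3 - <<'E'
from h import *
from station import viewer
p,y=grip(.165); plan([*p,.13],y)
a=viewer.capture("side")["color"]
cv2.imwrite("pics/h2.png",cv2.resize(a[200:350,200:350],None,fx=4,fy=4,interpolation=cv2.INTER_CUBIC))
E
```

```text
slide [ 0.003  -0.0064  0.0049] rot [-0.0002 -0.0001  0.0026]
```

View pics/h2.png

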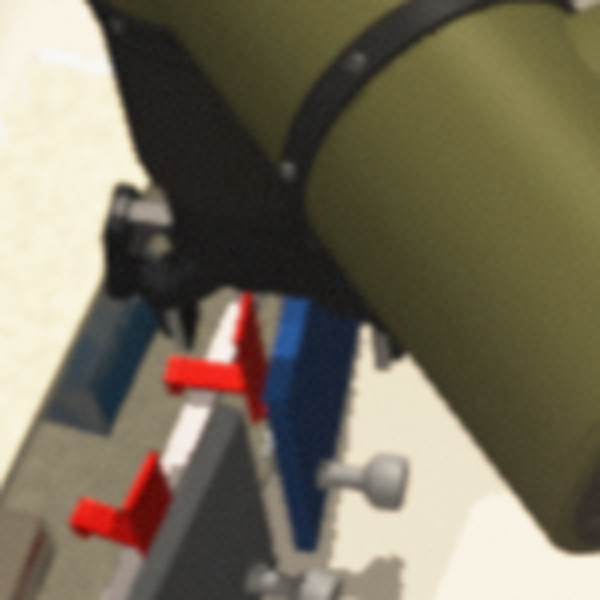

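The back fingertip at (180,335) and the front one at (385,355) lie either side of tab and door, both clear. Closing now.

Call:
{"name": "arm_command", "arguments": {
  "slide": [
    [0.003,-0.003,0.004],
    [0.003,-0.003,0.004],
    [0.003,-0.003,0.004],
    [0.003,-0.003,0.004],
    [0.003,-0.003,0.004]
  ],
  "delta_rot": [
    [0,0,0],
    [0,0,0],
    [0,0,0],
    [0,0,0],
    [0,0,0]
  ],
  "gripper": [1,1,1,1,1]
}}

```text
clock: 2.65
position: [0.5793, 0.316, 0.1309]
orientation: [-3.14, 0.001, -1.484]
wrist_force: [-5.8, -0.2, 4.2]
gripper_width: 0.0203
grasp_force: 60.1
```

Call:
{"name": "arm_command", "arguments": {
  "slide": [
    [0,0,0],
    [0,0,0],
    [0,0,0],
    [0,0,0]
  ],
  "delta_rot": [
    [0,0,0],
    [0,0,0],
    [0,0,0],
    [0,0,0]
  ],
  "gripper": [1,1,1,1]
}}

```text
clock: 3.05
position: [0.5792, 0.316, 0.1309]
orientation: [-3.14, 0.001, -1.484]
wrist_force: [-6.5, 0.9, 4.0]
gripper_width: 0.0203
grasp_force: 59.8
```

```bash
python3 - <<'E'
from h import *
a=-1.484;v=np.array([.5792,.316])-H
X=np.array([np.cos(a),np.sin(a)]);Y=np.array([np.sin(a),-np.cos(a)])
print(v@X,v@Y)
for k in range(1,6):
    t=.08*k;c,s=np.cos(t),np.sin(t);d=np.array([[c,-s],[s,c]])@v-v
    print((np.array([d@X,d@Y])/.5).round(4),-t/np.pi)
E
```

```text
-0.11212451359352864 -0.0034327032226244853
[0.0002 0.0179] -0.025464790894703257
[0.0018 0.0358] -0.050929581789406514
[0.0048 0.0535] -0.07639437268410976
[0.0092 0.0709] -0.10185916357881303
[0.015  0.0879] -0.12732395447351627
```

Call:
{"name": "arm_command", "arguments": {
  "slide": [
    [0.0002,0.018,0],
    [0.002,0.036,0],
    [0.005,0.0535,0],
    [0.009,0.071,0],
    [0.015,0.088,0]
  ],
  "delta_rot": [
    [0,0,-0.0255],
    [0,0,-0.051],
    [0,0,-0.0765],
    [0,0,-0.102],
    [0,0,-0.1275]
  ],
  "gripper": [1,1,1,1,1]
}}

```text
clock: 3.55
position: [0.5358, 0.304, 0.1309]
orientation: [-3.14, -0.0, -1.081]
wrist_force: [-4.1, -2.7, 4.0]
gripper_width: 0.02
grasp_force: 60.3
```

Forces are low, so the catch is pressed and the door is moving. I'll continue.

Call:
{"name": "arm_command", "arguments": {
  "slide": [
    [0.0002,0.018,0],
    [0.002,0.036,0],
    [0.005,0.0535,0],
    [0.009,0.071,0],
    [0.015,0.088,0]
  ],
  "delta_rot": [
    [0,0,-0.0255],
    [0,0,-0.051],
    [0,0,-0.0765],
    [0,0,-0.102],
    [0,0,-0.1275]
  ],
  "gripper": [1,1,1,1,1]
}}

```text
clock: 4.05
position: [0.5008, 0.2763, 0.1308]
orientation: [-3.14, -0.001, -0.681]
wrist_force: [-2.6, -5.0, 4.1]
gripper_width: 0.0198
grasp_force: 60.5
```

Call:
{"name": "arm_command", "arguments": {
  "slide": [
    [0.0002,0.018,0],
    [0.002,0.036,0],
    [0.005,0.0535,0],
    [0.009,0.071,0],
    [0.015,0.088,0]
  ],
  "delta_rot": [
    [0,0,-0.0255],
    [0,0,-0.051],
    [0,0,-0.0765],
    [0,0,-0.102],
    [0,0,-0.1275]
  ],
  "gripper": [1,1,1,1,1]
}}

```text
clock: 4.55
position: [0.4793, 0.2371, 0.1308]
orientation: [-3.14, -0.002, -0.281]
wrist_force: [1.2, -7.0, 3.2]
gripper_width: 0.0201
grasp_force: 60.8
```

Call:
{"name": "arm_command", "arguments": {
  "slide": [
    [0,0,0],
    [0,0,0]
  ],
  "delta_rot": [
    [0,0,0],
    [0,0,0]
  ],
  "gripper": [1,1]
}}

```text
clock: 4.75
position: [0.4793, 0.237, 0.1308]
orientation: [-3.141, -0.002, -0.285]
wrist_force: [-0.9, -6.4, 3.3]
gripper_width: 0.02
grasp_force: 60.8
```

Call:
{"name": "arm_command", "arguments": {
  "slide": [
    [0,0,0],
    [0,0,0],
    [0,0,0],
    [0,0,0],
    [0,0,0]
  ],
  "delta_rot": [
    [0,0,0],
    [0,0,0],
    [0,0,0],
    [0,0,0],
    [0,0,0]
  ],
  "gripper": [-1,-1,-1,-1,-1]
}}

```text
clock: 5.25
position: [0.4784, 0.2382, 0.1293]
orientation: [3.141, 0.0, -0.282]
wrist_force: [-0.2, 0.6, -0.2]
gripper_width: 0.0855
grasp_force: 0.0
```

Call:
{"name": "arm_command", "arguments": {
  "slide": [
    [0,0,-0.04],
    [0,0,-0.1],
    [0,0,-0.18],
    [0,0,-0.26],
    [0,0,-0.3]
  ],
  "delta_rot": [
    [0,0,0],
    [0,0,0],
    [0,0,0],
    [0,0,0],
    [0,0,0]
  ],
  "gripper": [-1,-1,-1,-1,-1]
}}

```text
clock: 5.75
position: [0.4792, 0.2383, 0.2837]
orientation: [-3.138, -0.003, -0.282]
wrist_force: [-0.1, -0.1, 0.3]
gripper_width: 0.085
grasp_force: 0.0
```

Call:
{"name": "arm_command", "arguments": {
  "slide": [
    [0,0,0],
    [0,0,0],
    [0,0,0]
  ],
  "delta_rot": [
    [0,0,0],
    [0,0,0],
    [0,0,0]
  ],
  "gripper": [-1,-1,-1]
}}

```text
clock: 6.05
position: [0.4781, 0.2381, 0.2778]
orientation: [3.14, 0.002, -0.282]
wrist_force: [-0.0, -0.3, -0.2]
gripper_width: 0.0853
grasp_force: 0.0
```

```bash
python3 - <<'E'
from h import *
from station import viewer
a=viewer.capture("side")["color"]
cv2.imwrite("pics/h3.png",a)
E
```

```text
(no output)
```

View pics/h3.png

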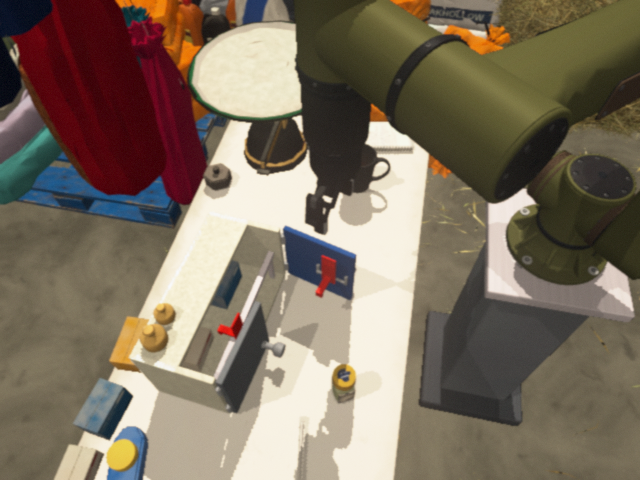

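The picture shows the blue door standing wide open, its top edge running from (284,230) to (354,265). The grey door is still ajar on its catch, the jar (344,380) and mug (375,170) are unmoved, and the gripper is clear.

```bash
python3 - <<'E'
from h import *
from station import r
d=onz(S,354,265,.17)-onz(S,284,228,.17); th=np.degrees(np.arctan2(d[1],d[0])-A0); print(th,np.linalg.norm(d))
if th>65: print(r.job_done())
E
```

```text
73.85161719460666 0.15697931289912004
the job is handed in; nothing more can be done
None
```

The blue door was opened with its catch pressed and left standing at about 74°, measured from the side camera. The grey door is still on its catch, the mug and jar look undisturbed, and the job was handed in with the gripper clear of everything.

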